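Clamp the block with the swing strap and cam lever

ROBOT

A 6-joint arm with a two-finger parallel gripper is mounted at the origin on a cart in front of the work surface, level with it; the furniture and walls round the work are solid. World frame = base frame: x ahead of the robot, y to its left, z up, the work surface at z = 0. Lengths are in m, angles in rad, forces in N, time in s.
With the tool pointing down it reaches from about 0.35 to 0.775 m from the base axis. Payload 7.3 kg.
Tool frame: the origin (TCP) lies at the very end of the fingers, on their centre line; the grasp point (between the pads) lies 19 mm behind it; z points along the fingers, y is the direction in which the jaws open and shut (so a half turn about z gives the same grasp; the last joint's range is limited). The gripper opens to 92 mm and grips with 3 to 60 N. Pads are 19 mm wide; open, the fingers measure 130 mm over their backs; the gripper's body (75 mm by 190 mm) begins 47 mm behind the grasp point.
Start: joints at [-1.363, 0.342, 1.524, -0, 1.275, -0.146], TCP at [0.182, -0.492, 0.227] pointing down, gripper open.
Joint ranges: [-2.53, 2.53], [-0.77, 2.02], [0.04, 2.7], [-1, 4.14], [0.28, 2.66], [-3.11, 3.11]. Speed limits (rad/s): [2.57, 2.57, 3.14, 3.14, 3.14, 3.14].

INTERFACE

Orientations are given as [roll, pitch, yaw] about the fixed x, y, z axes, in that order (R = Rz(yaw) Ry(pitch) Rx(roll)).
In Python, from cell import robot gives the robot as it stands.
- The arm moves only by the tool apply_moves, never from a script. Its argument "plan" is a list of rows, each an object of numbers: "tx", "ty", "tz": the shift along the tool's x, y, z in m; "yaw": the turn about the tool's z in rad; "grip": the opening, from -1 (shut) to 1 (fully open), so that 0 is half open. In form: [{"tx": .., "ty": .., "tz": .., "yaw": .., "grip": ..}, ...]. A call has 1 to 8 rows; each row is the pose to reach, as a shift and turn from the pose commanded when the call began, along the tool's axes at that moment; what a row does not reach only later rows make up. A row lasts 1/8 s, in which the tool goes at most 62.5 mm and 10.7 degrees, less where a joint would pass 70% of its speed; a pose out of reach is approached as far as the arm can. A call with a gripper value outside its range is refused whole. The fingers move at their own pace and stop on an object; "force" is the grip in N (left out, the last holds). Time passes only in rows, so rows that repeat a pose let the fingers close. It gives the time, the measured TCP pose, the force and the opening at its end, in the units of the state.
- robot.observe(): the state, without advancing time (a new reading comes with each control period).
- robot.read_camera(name): name is "side" or "top" or "wrist"; returns (picture, depth): 400x640x3 uint8, red, green, blue; 400x640 float32, m along the optical axis (not along the pixel's ray), 0 where there is no reading.
- robot.get_calibration(name): a dict with "camera_matrix" (3x3 intrinsics, pixels), "R" (3x3) and "t" (3): a world point X has camera coordinates R X + t. Camera axes: x right, y down, z forward; pixel columns grow to the right and rows downward; lengths in m; the calibration is good to about 2 mm. The wrist camera is an equidistant fisheye: a pixel r from the principal point sees the ray r / f radians off the axis. A picture is of the moment at which its call begins: read the wrist's pose just before it. get_calibration takes no time and is no camera call; for the wrist camera it gives the pose at the moment of the call.
- robot.hand_in(): hands the job in, once; it reports no verdict.
Trained networks look in the newest picture that a camera, given by its name, has taken for a name from the list of things; names that differ only in an ending like _2 or _b are one class to them, and where a whole thing is asked for, a point or a joint stands for the part that bears it (a point fixed in the world has none). Each returns a list of dicts, best first, with "confidence" (0 to 1); they miss things now and then, are a little off and sometimes report something else, mostly with a low value. They report only what shows in the picture. A call takes as long as a camera call. They do not tell look-alikes from the thing itself.
- robot.outline_of(label, camera): "region" (400x640 bool, what is visible of it) and "pixel" ([row, column] in pixels, amid what is visible of it).
- robot.tip_of(label, camera): "pixel" ([row, column] in pixels: a listed point, or the origin of a listed thing).
The state is a dict: "time": time; "qpos": joint angles; "qvel": joint speeds; "joint_efforts": joint torques, N m; "tool_pos": TCP position; "tool_rot": TCP orientation; "contact_force": force on the tool from outside, world axes, zero at the start; "torque": the same for the moment, N m; "opening": finger opening in m.
Only numpy, scipy, OpenCV 4.12 (cv2) and the standard library are available. Lean on these libraries where they do the work, as an engineer would, in place of code of your own. Each camera call takes 0.05 s, during which the arm holds its last target.

TASK

The aluminium block is sitting in the clamping fixture ready for drilling. With a finger, push the steel strap round on its pivot until it lies over the block against its stop pin, then press the black-gripped cam lever right down so that the pad clamps the block. Do not push the block out of its seat or lift it, and leave the other things on the bench where they are.

Things in the scene. Friction and masses are not known exactly. Their poses are not given: they have to be found in the camera images.
- fixture: Clamping fixture fixed to the bench: dark steel base plate 100 (x) x 180 (y) x 16 mm, spanning x -50..50, y -52..128 in its own frame. Origin on the bench surface under the middle of the block's seat, z up; its -x side roughly faces the robot. Two low rails, tops 30 mm above the bench, stand on the +x and -y sides of the seat.
- seat (a point): middle of the block's seat, on top of the base plate (16 mm above the bench). To the right of the fixture (-y) stand a low machine vice and, farther back, a tall green press with spoke handles: pass above it (0.45 m is clear) when coming from the right.
- strap_pivot (a point): on the vertical axis of the strap and the stud, where the lever's cross pin crosses it: 86 mm above the bench, at the fixture's own (0, +90) mm. The lever turns about this pin, which is square to the strap and turns with it.
- stop_pin (a point): top of the thin upright stop pin, 8 mm dia, 74 mm above the bench, at the fixture's own (16, 52) mm; the strap's side rests against it when the strap is over the block
- alu_block: The workpiece: loose aluminium block 45 (x) x 60 (y) x 32 mm high on the seat, origin in the centre of its underside; its top is 48 mm above the bench.
- swing_strap (a joint): Angle of the strap about its vertical pivot. 0 = over the block, against the stop pin, nose along the fixture's -y; it grows as the strap swings clear, clockwise from above: at 1.57 the nose points along the fixture's -x. Travel 0..2.0 rad; starts open. Stays where left (friction 0.08 N m).
- strap_nose (a point): Centre of the steel strap above its pad, 90 mm from the pivot axis, 66 mm above the bench with the lever at 0 (up to 1.3 mm lower at the start). The strap is a bar 24 mm wide, 16 mm thick (58 to 74 mm above the bench), reaching 117 mm from the pivot at the nose end and 25 mm behind it. A nut stands 10 mm above it here.
- clamp_pad: Sprung rubber pad under the strap's nose, 18 mm dia, origin in the centre of its underside; it clears the block's top by 4 mm while the lever is at 0; the lever draws the strap down in proportion to its angle, 7 mm in all, and the pad then presses on the block with about 12 N.
- cam_lever (a joint): Angle of the cam lever about its cross pin. 0 = nearly upright, leaning 15 degrees away from the strap's nose; grows as it is pushed over, away from the nose, and down; 1.31 = hard stop, level, pointing directly away from the nose (the fixture's +y when the strap is over the block). Starts at 0 to 0.25. Stays where left (friction 0.15 N m); a few newtons near its end move it.
- lever_end (a point): End of the lever's grip, on its middle line, 102 mm from the cross pin. The black grip is 20 mm wide, 12 mm thick, and lies 46 to 102 mm from the pin.
- nut: Bystander, loose: hexagon nut, 22x26x12, lying just beyond the fixture (mm). Leave where it is.
- collet: Bystander, loose: turned steel collet, 29 dia x 32 high, standing just beyond the fixture (mm). Leave where it is.
- flange: Bystander, loose: turned flange with hub, 64 dia x 35 high (mm). Leave where it is.
- v_block: Bystander, loose: steel V-block, 50x60x40 (mm). Leave where it is.
- spanner: Bystander, loose: open-ended/ring spanner, 186 long, 8 thick (mm). Leave where it is.
- calliper: Bystander, loose: vernier calliper, 200 long, 8 thick (mm). Leave where it is.
- screwdriver: Bystander, loose: screwdriver with a thick handle, 170 long, 26 high (mm). Leave where it is.
- file: Bystander, loose: file with wooden handle, 280 long, 24 high (mm). Leave where it is.
Things that resemble listed ones, but are neither listed nor needed, are in the scene too. Leave any green, orange or red look-alike of the alu_block alone.

How it is judged:
By the outcome, as a careful person would: the job done as asked, in the order asked, and still so for the second after the job is handed in, with the robot touching nothing.
It also fails if it takes over 56 s, if anything falls off the work surface, if the arm or the gripper's body presses on something with over 40 N, if the wrist force passes 120 N, or if a joint passes its speed limit or range.

## Working session

There is one attempt and no reset: what is moved stays moved. The work goes in short steps, Python scripts to look and compute and a tool call to move; the robot and the scene stay as the last step left them, time stands still between calls to the robot, and variables do not carry over. Pictures are saved under pics/ and viewed, and the job is handed in when it is done.

Besides the shell and the picture viewer there is one more tool, called as name(argument=value, ...) on one line, values as JSON. apply_moves: Moves the arm, as the interface text tells. Its arguments: {"type":"object","properties":{"plan":{"type":"array","items":{"type":"object","properties":{"tx":{"type":"number"},"ty":{"type":"number"},"tz":{"type":"number"},"yaw":{"type":"number"},"grip":{"type":"number"}}}},"force":{"type":"number"}},"required":["plan"]}

```bash
ls; mkdir -p pics; cat > h.py <<'E'
import numpy as np, cv2
from cell import robot
def snap(n,tag):
    p,d=robot.read_camera(n); cv2.imwrite(f'pics/{tag}.png',p[:,:,::-1]); np.save(f'pics/{tag}.npy',d); return p,d
def w(n,r,c,z):
    k=robot.get_calibration(n);K=k['camera_matrix'];v=np.linalg.solve(K,[c,r,1]);X=k['R'].T@(v*z-k['t']);return X
def onz(n,r,c,zz):
    k=robot.get_calibration(n);K=k['camera_matrix'];d=k['R'].T@np.linalg.solve(K,[c,r,1]);o=-k['R'].T@k['t'];return o+d*(zz-o[2])/d[2]
E
python3 - <<'E'
from h import *
s=robot.observe();print(s['time'],s['tool_pos'],s['tool_rot'],s['opening'])
for n in('side','top'):
    p,d=snap(n,n+'0')
    for l in('strap_pivot','strap_nose','lever_end','stop_pin','alu_block','seat','fixture'):
        for r in robot.tip_of(l,n)[:2]:
            a,b=r['pixel'];z=d[int(a),int(b)];print(n,l,round(r['confidence'],2),np.round(r['pixel'],1),np.round(w(n,a,b,z),3))
E
```

```text
pics
0.0 [ 0.18183369 -0.49208892  0.22605233] [-3.14011147e+00 -2.15668912e-04  3.53789923e-01] 0.09142106461447648
side strap_pivot 0.87 [183.1 305.8] [0.588 0.247 0.092]
side strap_nose 0.59 [178.6 277.4] [0.504 0.287 0.083]
side lever_end 0.68 [163.  322.4] [0.66  0.46  0.027]
side lever_end 0.28 [222.1 300. ] [0.565 0.14  0.032]
side stop_pin 0.83 [192.7 309.1] [0.598 0.244 0.058]
side alu_block 0.94 [256.1 330.1] [ 0.636 -0.001  0.034]
side alu_block 0.72 [208.3 247.9] [0.414 0.223 0.022]
side seat 0.73 [217.9 299.2] [0.563 0.144 0.044]
side fixture 0.6 [224.8 303.2] [0.574 0.132 0.029]
top strap_pivot 0.97 [208.4 299.7] [0.592 0.254 0.103]
top strap_nose 0.82 [243.8 286.9] [0.498 0.292 0.08 ]
top stop_pin 0.4 [214.5 327.8] [0.579 0.177 0.047]
top alu_block 0.8 [195.5 373.8] [0.634 0.041 0.029]
top alu_block 0.68 [216.6 329.8] [0.573 0.172 0.05 ]
top seat 0.78 [217.5 331.6] [0.571 0.167 0.047]
top fixture 0.95 [224.2 333. ] [0.551 0.163 0.047]
```

```bash
python3 - <<'E'
import cv2
for n,(r0,r1,c0,c1) in {'side0':(120,300,200,400),'top0':(130,300,220,430)}.items():
    i=cv2.imread(f'pics/{n}.png'); c=cv2.resize(i[r0:r1,c0:c1],None,fx=3.7,fy=3.3,interpolation=2) 
    cv2.imwrite(f'pics/{n}c.png',c)
E
```

```text
(no output)
```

View pics/side0.png

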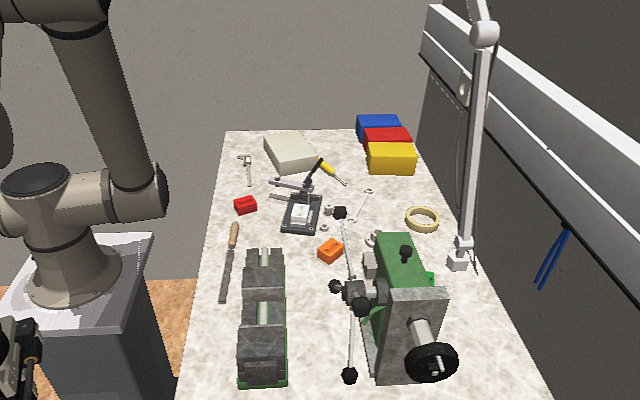

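View pics/top0.png

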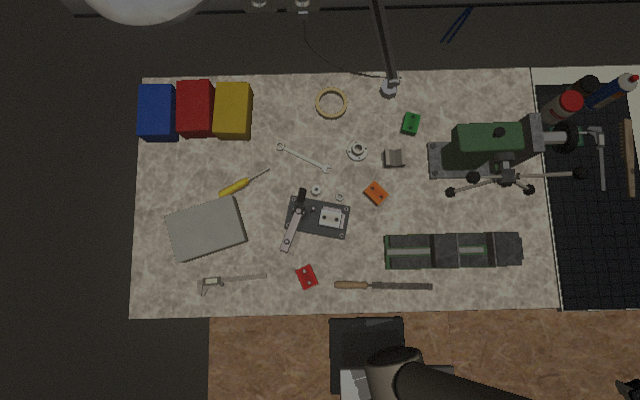

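```bash
sleep 0.1
```

```text
(no output)
```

View pics/side0c.png

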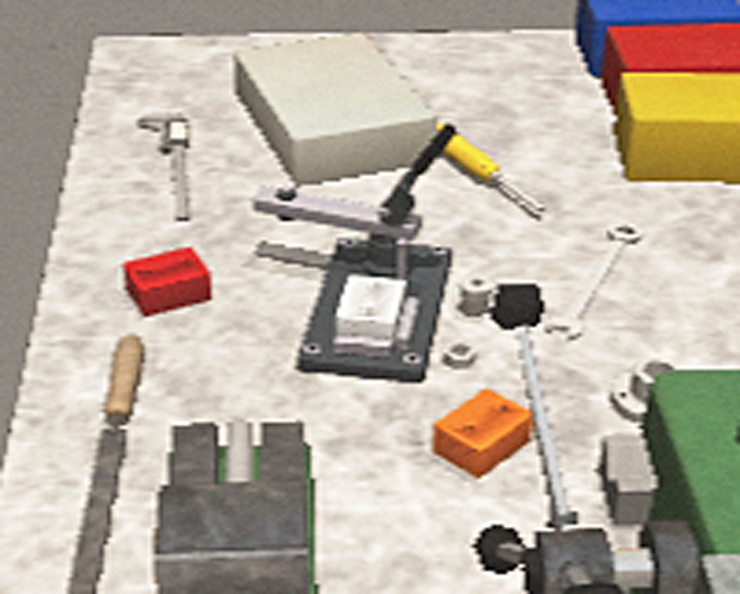

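View pics/top0c.png

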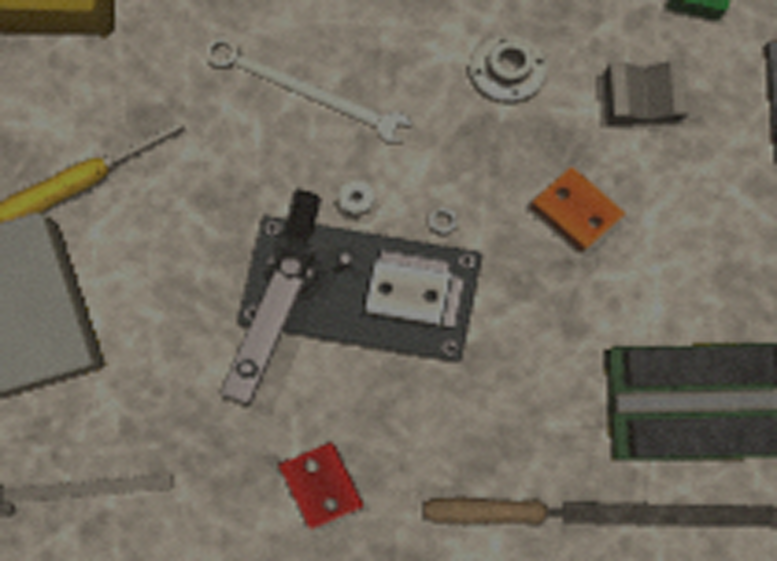

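```bash
python3 - <<'E'
from h import *
d=np.load('pics/top0.npy')
for n,r,c in [('box',240,225),('box e',215,240),('box e2',235,243),('block',217,332),('bench',240,265),('boxnear',257,190)]: print(n,np.round(w('top',r,c,d[r,c]),3))
# fit fixture from top net + side net with heights
for n,T in {'top':[('piv',208.4,299.7,.086),('nose',243.8,286.9,.066),('seat',217.5,331.6,.016)],'side':[('piv',183.1,305.8,.086),('nose',178.6,277.4,.066),('pin',192.7,309.1,.074),('seat',217.9,299.2,.016)]}.items():
    for l,r,c,z in T: print(n,l,np.round(onz(n,r,c,z),4))
# screws on plate corners (crop px ->img) z=.016
def cr(x,y): return 130+y/3.3, 220+x/3.7
S=[cr(272,228),cr(467,261),cr(451,348),cr(251,313)]
P=np.array([onz('top',r,c,.016) for r,c in S]);print(np.round(P,4))
# plate corners
C=[cr(263,215),cr(482,253),cr(461,361),cr(238,322)]
P=np.array([onz('top',r,c,.016) for r,c in C]);print(np.round(P,4)); 
tpl=np.array([[50,128],[50,-52],[-50,-52],[-50,128]])/1e3
A=P[:,:2]; H=(tpl-tpl.mean(0)).T@(A-A.mean(0)); U,s,V=np.linalg.svd(H); R=V.T@U.T; t=A.mean(0)-R@tpl.mean(0)
print('yaw',np.arctan2(R[1,0],R[0,0]),'t',t,'piv',R@[0,.09]+t,'pin',R@[.016,.052]+t,'res',A-(tpl@R.T+t))
# nut on nose, pin top, strap top end corners
print('nutTop',onz('top',*cr(246,368),.084)); print('pintop',onz('top',*cr(345,259),.074))
print('strap end',onz('top',*cr(222,397),.073),onz('top',*cr(250,405),.073),'stud top',onz('top',*cr(290,265),.1))
print('lever end',onz('top',*cr(305,195),.18))
E
```

```text
box [0.514 0.467 0.058]
box e [0.589 0.436 0.01 ]
box e2 [0.527 0.417 0.058]
block [0.572 0.166 0.048]
bench [ 0.514  0.364 -0.005]
boxnear [0.47  0.563 0.059]
top piv [0.5939 0.2551 0.086 ]
top nose [0.4987 0.2933 0.066 ]
top seat [0.5738 0.166  0.016 ]
side piv [0.5884 0.2554 0.086 ]
side nose [0.5039 0.3118 0.066 ]
side pin [0.5963 0.223  0.074 ]
side seat [0.5653 0.1784 0.016 ]
[[0.6313 0.2769 0.016 ]
 [0.5975 0.1223 0.016 ]
 [0.5207 0.1377 0.016 ]
 [0.5556 0.2945 0.016 ]]
[[0.6433 0.284  0.016 ]
 [0.6044 0.1101 0.016 ]
 [0.5091 0.1303 0.016 ]
 [0.5479 0.3049 0.016 ]]
yaw -0.2177035285863759 t [0.56798536 0.1701873 ] piv [0.58742427 0.25806294] pin [0.59483907 0.21750408] res [[-1.10952071e-03 -4.15755426e-04]
 [-1.15853844e-03  1.48411755e-03]
 [ 1.18009151e-03  3.64174243e-05]
 [ 1.08796763e-03 -1.10477955e-03]]
nutTop [0.50414329 0.29272505 0.084     ]
pintop [0.59423529 0.21803189 0.074     ]
strap end [0.48117416 0.31177433 0.073     ] [0.47407288 0.29108715 0.073     ] stud top [0.58688765 0.2580372  0.1       ]
lever end [0.6305222  0.24215481 0.18      ]
```

```bash
cat >> h.py <<'E'
PIV=np.array([.5874,.258]);FY=-.2177
def rows(wps,cmd=None):
    """wps: list of (x,y,z,psi); from the current pose; prints rows"""
    if cmd is None:
        s=robot.observe(); x0=s['tool_pos'];p0=s['tool_rot'][2]
    else: x0=np.array(cmd[:3]);p0=cmd[3]
    for q in wps:
        d=np.array(q[:3])-x0
        print('{"tx": %.3f, "ty": %.3f, "tz": %.3f, "yaw": %.3f, "grip": -1}'%(d[0]*np.cos(p0)+d[1]*np.sin(p0), d[0]*np.sin(p0)-d[1]*np.cos(p0), -d[2], -(q[3]-p0)))
def strap(phi,off,z,r=.095):
    u=np.array([np.cos(phi),np.sin(phi)]);n=np.array([np.sin(phi),-np.cos(phi)])
    p=PIV+r*u+off*n; return (p[0],p[1],z,phi-np.pi)
E
python3 - <<'E'
from h import *
a=strap(2.745,.048,.064); print(a)
rows([(.20,-.46,.45,.354),(.42,-.15,.45,.0),(a[0],a[1],.45,a[3]),(a[0],a[1],.064,a[3])])
E
```

```text
(np.float64(0.5183149901215234), np.float64(0.3389707441616463), 0.064, -0.396592653589793)
{"tx": 0.028, "ty": -0.024, "tz": -0.223, "yaw": -0.000, "grip": -1}
{"tx": 0.342, "ty": -0.239, "tz": -0.223, "yaw": 0.354, "grip": -1}
{"tx": 0.604, "ty": -0.663, "tz": -0.223, "yaw": 0.750, "grip": -1}
{"tx": 0.604, "ty": -0.663, "tz": 0.163, "yaw": 0.750, "grip": -1}
```

apply_moves(plan=[{"tx": 0.028, "ty": -0.024, "tz": -0.223, "yaw": 0, "grip": -1}, {"tx": 0.028, "ty": -0.024, "tz": -0.223, "yaw": 0, "grip": -1}, {"tx": 0.028, "ty": -0.024, "tz": -0.223, "yaw": 0, "grip": -1}, {"tx": 0.028, "ty": -0.024, "tz": -0.223, "yaw": 0, "grip": -1}, {"tx": 0.342, "ty": -0.239, "tz": -0.223, "yaw": 0.35, "grip": -1}, {"tx": 0.342, "ty": -0.239, "tz": -0.223, "yaw": 0.35, "grip": -1}, {"tx": 0.342, "ty": -0.239, "tz": -0.223, "yaw": 0.35, "grip": -1}, {"tx": 0.342, "ty": -0.239, "tz": -0.223, "yaw": 0.35, "grip": -1}])

```text
time: 1.8
tool_pos: [0.3414, -0.2602, 0.4499]
tool_rot: [3.141, -0.001, 0.003]
contact_force: [1.0, -1.0, -0.2]
opening: 0.0165
```

```bash
python3 - <<'E'
from h import *
a=strap(2.745,.048,.064); print(robot.observe()['tool_pos'])
rows([(.42,-.15,.45,.0),(a[0],a[1],.45,a[3])])
E
```

```text
[ 0.34139774 -0.26022155  0.44990759]
{"tx": 0.079, "ty": -0.110, "tz": -0.000, "yaw": 0.003, "grip": -1}
{"tx": 0.179, "ty": -0.599, "tz": -0.000, "yaw": 0.400, "grip": -1}
```

apply_moves(plan=[{"tx": 0.079, "ty": -0.11, "tz": 0, "yaw": 0.0, "grip": -1}, {"tx": 0.079, "ty": -0.11, "tz": 0, "yaw": 0.0, "grip": -1}, {"tx": 0.179, "ty": -0.599, "tz": 0, "yaw": 0.4, "grip": -1}, {"tx": 0.179, "ty": -0.599, "tz": 0, "yaw": 0.4, "grip": -1}, {"tx": 0.179, "ty": -0.599, "tz": 0, "yaw": 0.4, "grip": -1}, {"tx": 0.179, "ty": -0.599, "tz": 0, "yaw": 0.4, "grip": -1}, {"tx": 0.179, "ty": -0.599, "tz": 0, "yaw": 0.4, "grip": -1}, {"tx": 0.179, "ty": -0.599, "tz": 0, "yaw": 0.4, "grip": -1}])

```text
time: 2.8
tool_pos: [0.4863, 0.189, 0.4499]
tool_rot: [-3.141, -0.001, -0.396]
contact_force: [1.2, -0.5, 0.5]
opening: 0.0001
```

```bash
python3 - <<'E'
from h import *
a=strap(2.745,.048,.064); print(robot.observe()['tool_pos'])
rows([(a[0],a[1],.45,a[3]),(a[0],a[1],.10,a[3])])
E
```

```text
[0.48628263 0.1889642  0.4499143 ]
{"tx": -0.028, "ty": -0.151, "tz": -0.000, "yaw": 0.000, "grip": -1}
{"tx": -0.028, "ty": -0.151, "tz": 0.350, "yaw": 0.000, "grip": -1}
```

apply_moves(plan=[{"tx": -0.028, "ty": -0.151, "tz": 0, "grip": -1}, {"tx": -0.028, "ty": -0.151, "tz": 0, "grip": -1}, {"tx": -0.028, "ty": -0.151, "tz": 0, "grip": -1}, {"tx": -0.028, "ty": -0.151, "tz": 0.3, "grip": -1}, {"tx": -0.028, "ty": -0.151, "tz": 0.3, "grip": -1}, {"tx": -0.028, "ty": -0.151, "tz": 0.3, "grip": -1}, {"tx": -0.028, "ty": -0.151, "tz": 0.3, "grip": -1}, {"tx": -0.028, "ty": -0.151, "tz": 0.3, "grip": -1}])

```text
schema error: expected keys tx, ty, tz, yaw, grip
```

```bash
python3 - <<'E'
from h import *
a=strap(2.745,.048,.064); print(a,robot.observe()['tool_pos'],robot.observe()['contact_force'])
rows([a])
p,d=snap('top','top1');p,d=snap('side','side1');p,d=snap('wrist','wr1')
a=cv2.imread('pics/top1.png')[130:300,220:430];b=cv2.imread('pics/side1.png')[120:290,200:400]
cv2.imwrite('pics/m1.png',np.hstack([cv2.resize(a,(400,330),interpolation=2),cv2.resize(b,(400,330),interpolation=2)]))
E
```

```text
(np.float64(0.5183149901215234), np.float64(0.3389707441616463), 0.064, -0.396592653589793) [0.48628263 0.1889642  0.4499143 ] [ 1.1532708  -0.50960225  0.48725662]
{"tx": -0.028, "ty": -0.151, "tz": 0.386, "yaw": 0.000, "grip": -1}
```

View pics/m1.png

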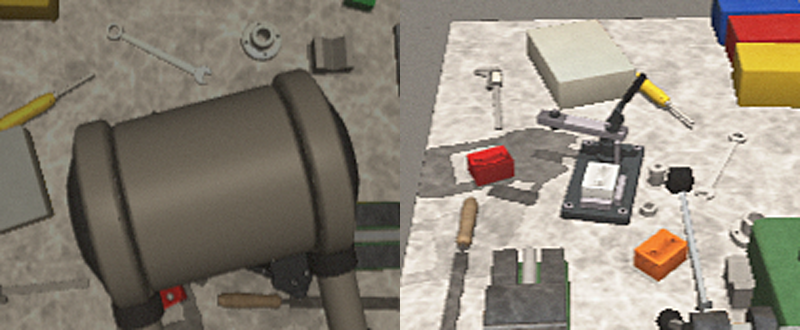

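View pics/wr1.png

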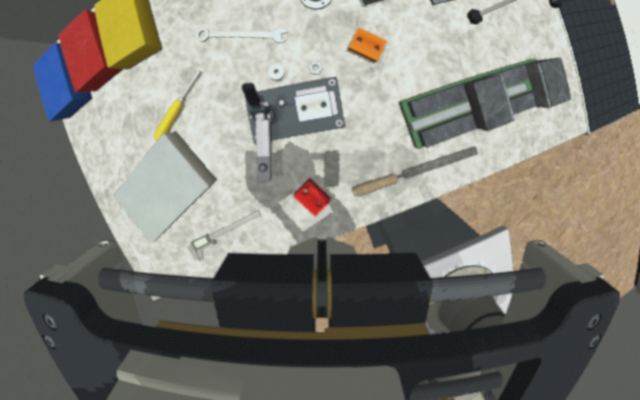

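apply_moves(plan=[{"tx": -0.028, "ty": -0.151, "tz": 0, "yaw": 0, "grip": -1}, {"tx": -0.028, "ty": -0.151, "tz": 0, "yaw": 0, "grip": -1}, {"tx": -0.028, "ty": -0.151, "tz": 0, "yaw": 0, "grip": -1}, {"tx": -0.028, "ty": -0.151, "tz": 0.3, "yaw": 0, "grip": -1}, {"tx": -0.028, "ty": -0.151, "tz": 0.3, "yaw": 0, "grip": -1}, {"tx": -0.028, "ty": -0.151, "tz": 0.3, "yaw": 0, "grip": -1}, {"tx": -0.028, "ty": -0.151, "tz": 0.3, "yaw": 0, "grip": -1}, {"tx": -0.028, "ty": -0.151, "tz": 0.3, "yaw": 0, "grip": -1}])

```text
time: 3.95
tool_pos: [0.5186, 0.3349, 0.1477]
tool_rot: [3.14, 0.001, -0.398]
contact_force: [0.5, -0.9, 0.7]
opening: 0.0002
```

```bash
python3 - <<'E'
from h import *
a=strap(2.745,.048,.064); print(a,robot.observe()['tool_pos'],robot.observe()['contact_force'])
rows([a])
p,d=snap('side','side2');p,d=snap('wrist','wr2')
b=cv2.imread('pics/side2.png')[90:260,200:400]
cv2.imwrite('pics/m2.png',cv2.resize(b,(800,600),interpolation=2))
E
```

```text
(np.float64(0.5183149901215234), np.float64(0.3389707441616463), 0.064, -0.396592653589793) [0.51857061 0.33492847 0.14767143] [ 0.4710191  -0.90280037  0.69227587]
{"tx": -0.002, "ty": -0.004, "tz": 0.084, "yaw": -0.001, "grip": -1}
```

View pics/m2.png

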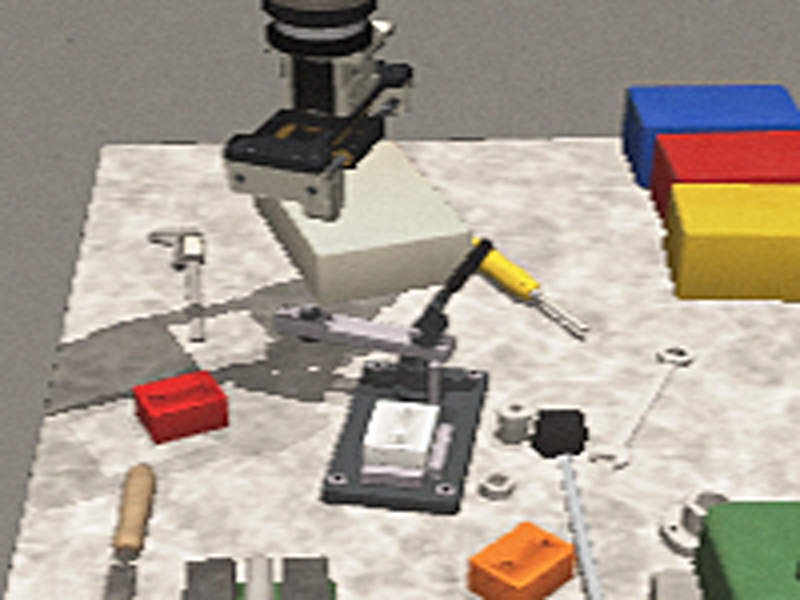

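View pics/wr2.png

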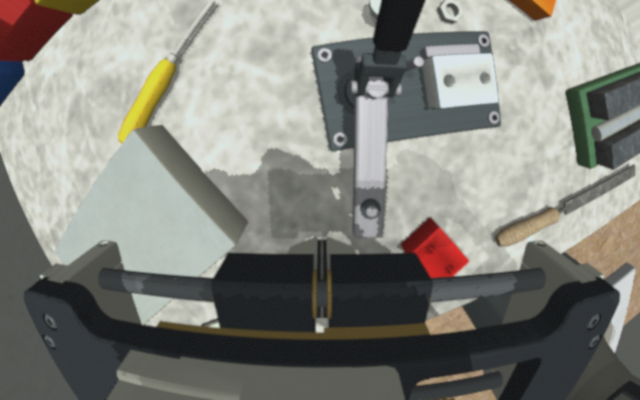

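apply_moves(plan=[{"tx": -0.002, "ty": -0.004, "tz": 0.05, "yaw": 0, "grip": -1}, {"tx": -0.002, "ty": -0.004, "tz": 0.084, "yaw": 0, "grip": -1}, {"tx": -0.002, "ty": -0.004, "tz": 0.084, "yaw": 0, "grip": -1}])

```text
time: 4.42
tool_pos: [0.5184, 0.3404, 0.0657]
tool_rot: [3.14, 0.001, -0.397]
contact_force: [-0.2, 0.7, 0.1]
opening: 0.0002
```

```bash
python3 - <<'E'
from h import *
s=robot.observe();print(s['tool_pos'],s['tool_rot'],s['contact_force'])
print(np.array(strap(2.745,.048,.064)))
rows([strap(2.745+d,o,.064) for d,o in [(0,.038),(0,.031),(.08,.031),(.18,.031),(.3,.031),(.42,.031),(.54,.031),(.66,.031)]],cmd=strap(2.745,.048,.064))
snap('side','side3');b=cv2.imread('pics/side3.png')[90:260,200:400]
cv2.imwrite('pics/m3.png',cv2.resize(b,(800,600),interpolation=2))
E
```

```text
[0.51843663 0.34044305 0.06572808] [ 3.13962011e+00  1.33545080e-03 -3.97063547e-01] [-0.2132842   0.70349549  0.11200382]
[ 0.51831499  0.33897074  0.064      -0.39659265]
{"tx": 0.000, "ty": 0.010, "tz": -0.000, "yaw": -0.000, "grip": -1}
{"tx": 0.000, "ty": 0.017, "tz": -0.000, "yaw": -0.000, "grip": -1}
{"tx": -0.002, "ty": 0.025, "tz": -0.000, "yaw": -0.080, "grip": -1}
{"tx": -0.004, "ty": 0.035, "tz": -0.000, "yaw": -0.180, "grip": -1}
{"tx": -0.005, "ty": 0.046, "tz": -0.000, "yaw": -0.300, "grip": -1}
{"tx": -0.004, "ty": 0.058, "tz": -0.000, "yaw": -0.420, "grip": -1}
{"tx": -0.002, "ty": 0.070, "tz": -0.000, "yaw": -0.540, "grip": -1}
{"tx": 0.001, "ty": 0.082, "tz": -0.000, "yaw": -0.660, "grip": -1}
```

View pics/m3.png

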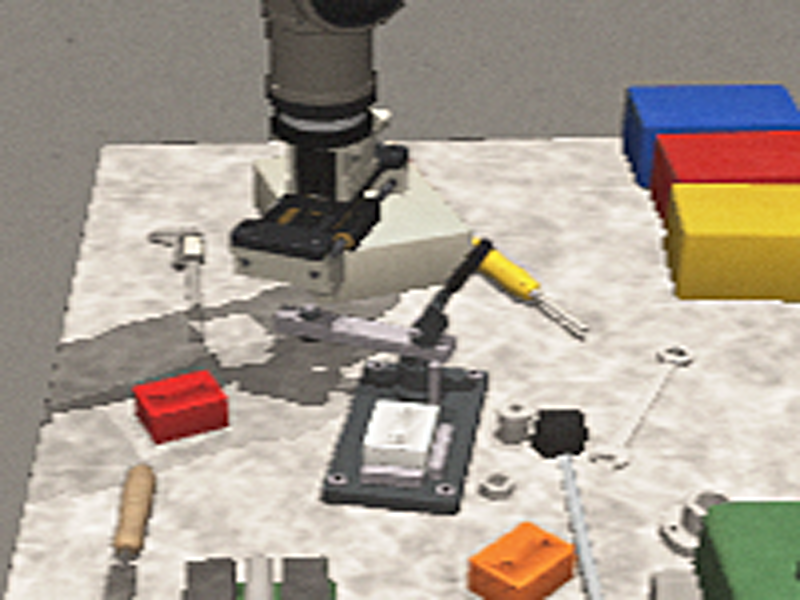

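apply_moves(plan=[{"tx": 0, "ty": 0.01, "tz": 0.003, "yaw": 0, "grip": -1}, {"tx": 0, "ty": 0.017, "tz": 0.003, "yaw": 0, "grip": -1}, {"tx": -0.002, "ty": 0.025, "tz": 0.003, "yaw": -0.08, "grip": -1}, {"tx": -0.004, "ty": 0.035, "tz": 0.003, "yaw": -0.18, "grip": -1}, {"tx": -0.005, "ty": 0.046, "tz": 0.003, "yaw": -0.3, "grip": -1}, {"tx": -0.004, "ty": 0.058, "tz": 0.003, "yaw": -0.42, "grip": -1}])

```text
time: 5.22
tool_pos: [0.4927, 0.2893, 0.0641]
tool_rot: [-3.141, -0.002, 0.028]
contact_force: [1.1, 0.7, 0.3]
opening: 0.0007
```

```bash
python3 - <<'E'
from h import *
s=robot.observe();print(s['tool_pos'],s['tool_rot'],s['contact_force'])
print(np.array(strap(2.745+.42,.031,.062)))
snap('wrist','wr4')
snap('side','side4');b=cv2.imread('pics/side4.png')[90:260,200:400]
cv2.imwrite('pics/m4.png',cv2.resize(b,(800,600),interpolation=2))
E
```

```text
[0.49265015 0.2892541  0.06409972] [-3.14057515e+00 -2.15089524e-03  2.77543104e-02] [1.07682462 0.69295746 0.33664682]
[0.49170046 0.28676801 0.062      0.02340735]
```

View pics/m4.png

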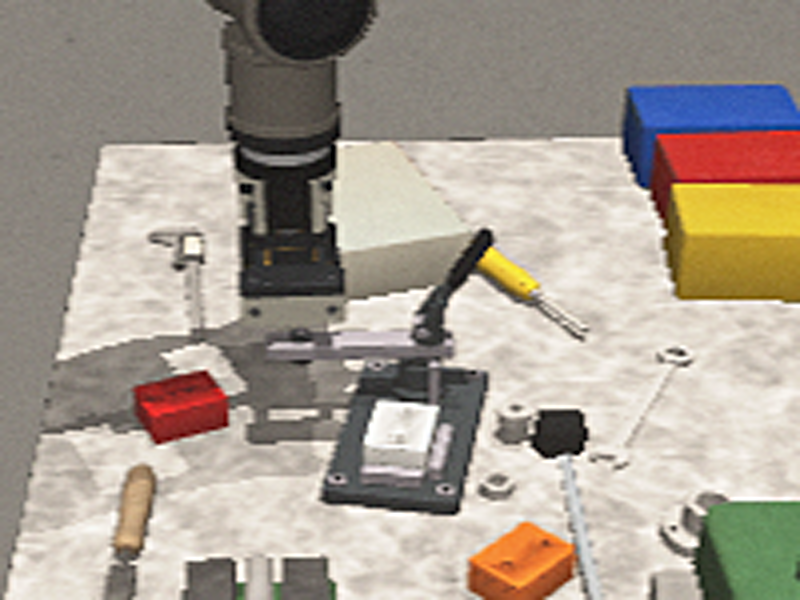

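View pics/wr4.png

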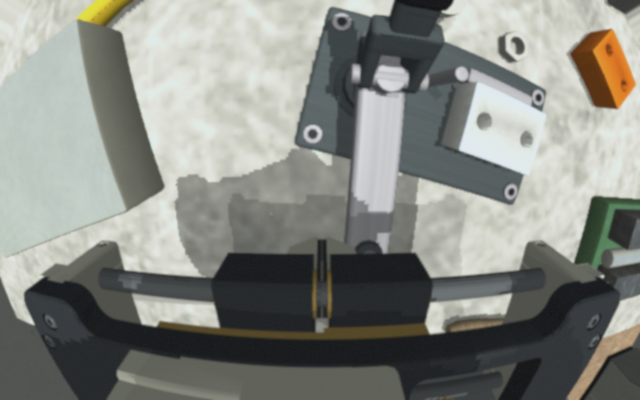

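```bash
python3 - <<'E'
from h import *
c=strap(3.165,.031,.062)
rows([strap(3.165+d,.031,.062) for d in np.arange(1,9)*.13],cmd=c); print()
c=strap(3.165+1.04,.031,.062)
rows([strap(f,.031,.062) for f in (4.29,4.36,4.42,4.46,4.495)]+[strap(4.495,o,.062) for o in (.029,.027)],cmd=c)
E
```

```text
{"tx": -0.003, "ty": 0.013, "tz": -0.000, "yaw": -0.130, "grip": -1}
{"tx": -0.005, "ty": 0.025, "tz": -0.000, "yaw": -0.260, "grip": -1}
{"tx": -0.005, "ty": 0.038, "tz": -0.000, "yaw": -0.390, "grip": -1}
{"tx": -0.003, "ty": 0.051, "tz": -0.000, "yaw": -0.520, "grip": -1}
{"tx": 0.001, "ty": 0.064, "tz": -0.000, "yaw": -0.650, "grip": -1}
{"tx": 0.006, "ty": 0.076, "tz": -0.000, "yaw": -0.780, "grip": -1}
{"tx": 0.012, "ty": 0.087, "tz": -0.000, "yaw": -0.910, "grip": -1}
{"tx": 0.020, "ty": 0.097, "tz": -0.000, "yaw": -1.040, "grip": -1}

{"tx": -0.002, "ty": 0.008, "tz": -0.000, "yaw": -0.085, "grip": -1}
{"tx": -0.004, "ty": 0.015, "tz": -0.000, "yaw": -0.155, "grip": -1}
{"tx": -0.004, "ty": 0.021, "tz": -0.000, "yaw": -0.215, "grip": -1}
{"tx": -0.005, "ty": 0.025, "tz": -0.000, "yaw": -0.255, "grip": -1}
{"tx": -0.005, "ty": 0.028, "tz": -0.000, "yaw": -0.290, "grip": -1}
{"tx": -0.004, "ty": 0.030, "tz": -0.000, "yaw": -0.290, "grip": -1}
{"tx": -0.004, "ty": 0.032, "tz": -0.000, "yaw": -0.290, "grip": -1}
```

apply_moves(plan=[{"tx": -0.003, "ty": 0.013, "tz": 0, "yaw": -0.13, "grip": -1}, {"tx": -0.005, "ty": 0.025, "tz": 0, "yaw": -0.26, "grip": -1}, {"tx": -0.005, "ty": 0.038, "tz": 0, "yaw": -0.39, "grip": -1}, {"tx": -0.003, "ty": 0.051, "tz": 0, "yaw": -0.52, "grip": -1}, {"tx": 0.001, "ty": 0.064, "tz": 0, "yaw": -0.65, "grip": -1}, {"tx": 0.006, "ty": 0.076, "tz": 0, "yaw": -0.78, "grip": -1}, {"tx": 0.012, "ty": 0.087, "tz": 0, "yaw": -0.91, "grip": -1}, {"tx": 0.02, "ty": 0.097, "tz": 0, "yaw": -1.04, "grip": -1}])

```text
time: 6.32
tool_pos: [0.5152, 0.1929, 0.0636]
tool_rot: [3.141, -0.001, 1.065]
contact_force: [0.2, 0.7, 1.0]
opening: 0.0007
```

```bash
python3 - <<'E'
from h import *
s=robot.observe();print(s['tool_pos'],s['tool_rot'],s['contact_force'])
print(np.array(strap(3.165+1.04,.031,.062)))
snap('wrist','wr5')
snap('side','side5');b=cv2.imread('pics/side5.png')[90:260,200:400]
cv2.imwrite('pics/m5.png',cv2.resize(b,(800,600),interpolation=2))
E
```

```text
[0.51517974 0.19291121 0.06357819] [ 3.14086549e+00 -9.21454525e-04  1.06496292e+00] [0.21569596 0.70898954 0.99350257]
[0.5141453  0.19003127 0.062      1.06340735]
```

View pics/m5.png

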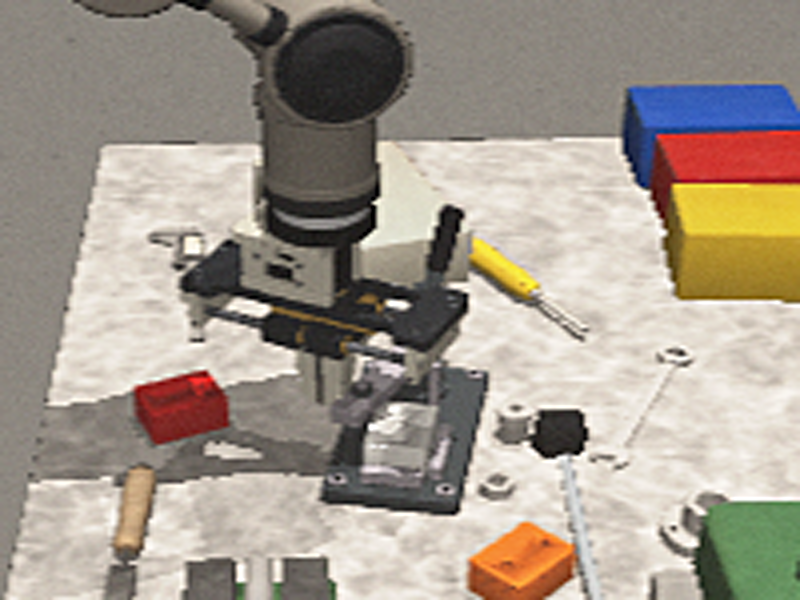

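View pics/wr5.png

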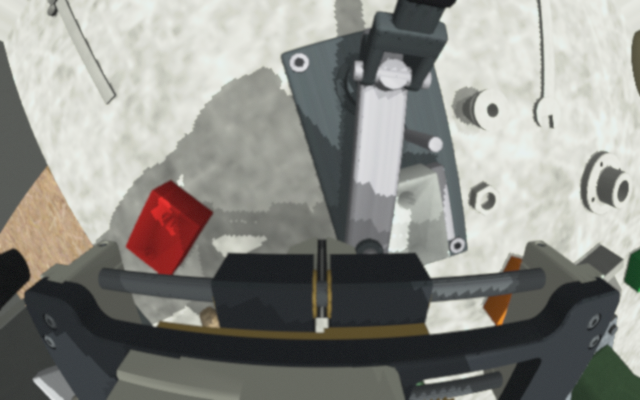

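apply_moves(plan=[{"tx": -0.002, "ty": 0.008, "tz": 0, "yaw": -0.085, "grip": -1}, {"tx": -0.004, "ty": 0.015, "tz": 0, "yaw": -0.155, "grip": -1}, {"tx": -0.004, "ty": 0.021, "tz": 0, "yaw": -0.215, "grip": -1}, {"tx": -0.005, "ty": 0.025, "tz": 0, "yaw": -0.255, "grip": -1}, {"tx": -0.005, "ty": 0.028, "tz": 0, "yaw": -0.29, "grip": -1}, {"tx": -0.005, "ty": 0.028, "tz": 0, "yaw": -0.29, "grip": -1}])

```text
time: 7.18
tool_pos: [0.5367, 0.1753, 0.063]
tool_rot: [3.141, -0.0, 1.35]
contact_force: [0.4, 0.8, 2.0]
opening: 0.0003
```

```bash
python3 - <<'E'
from h import *
s=robot.observe();print(s['tool_pos'],s['tool_rot'],s['contact_force'])
print(np.array(strap(4.495,.031,.062)))
snap('wrist','wr6')
E
```

```text
[0.53667966 0.17530243 0.06304754] [ 3.14126015e+00 -1.00617557e-04  1.34988815e+00] [0.44243479 0.83584296 1.97406632]
[0.53663994 0.17192203 0.062      1.35340735]
```

View pics/wr6.png

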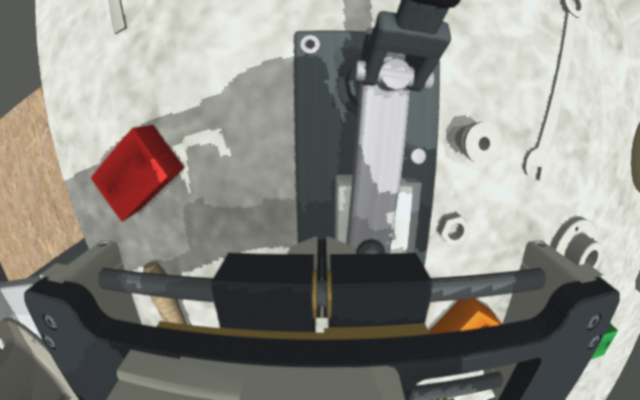

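apply_moves(plan=[{"tx": 0, "ty": 0.002, "tz": 0, "yaw": 0, "grip": -1}, {"tx": 0, "ty": 0.004, "tz": 0, "yaw": 0, "grip": -1}, {"tx": 0, "ty": 0.004, "tz": 0, "yaw": 0, "grip": -1}])

```text
time: 7.6
tool_pos: [0.5408, 0.174, 0.0628]
tool_rot: [3.141, 0.0, 1.353]
contact_force: [-1.0, -0.4, 1.7]
opening: 0.0004
```

```bash
python3 - <<'E'
from h import *
snap('wrist','wr7'); s=robot.observe();print(s['tool_pos'],s['tool_rot'],s['contact_force'])
E
```

```text
[0.54076317 0.17404002 0.06276463] [3.14134860e+00 7.07812370e-05 1.35328066e+00] [-0.96028848 -0.83687201  2.27613336]
```

View pics/wr7.png

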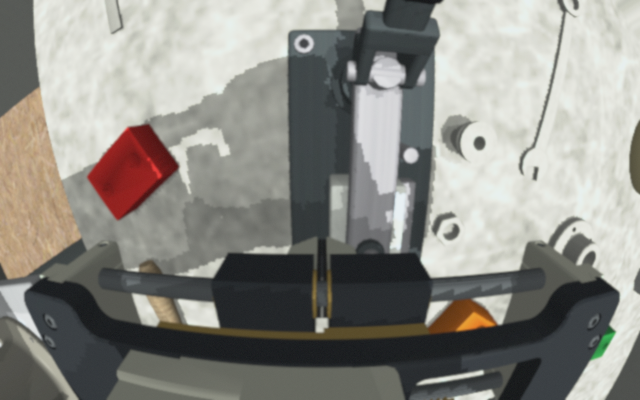

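apply_moves(plan=[{"tx": 0, "ty": 0.002, "tz": 0, "yaw": 0, "grip": -1}, {"tx": 0, "ty": 0.003, "tz": 0, "yaw": 0, "grip": -1}, {"tx": 0, "ty": 0.003, "tz": 0, "yaw": 0, "grip": -1}])

```text
time: 8.02
tool_pos: [0.5434, 0.1734, 0.0626]
tool_rot: [-3.141, 0.0, 1.354]
contact_force: [-2.3, -0.6, 2.8]
opening: 0.0003
```

apply_moves(plan=[{"tx": 0, "ty": 0.002, "tz": 0, "yaw": 0, "grip": -1}, {"tx": 0, "ty": 0.003, "tz": 0, "yaw": 0, "grip": -1}, {"tx": 0, "ty": 0.003, "tz": 0, "yaw": 0, "grip": -1}])

```text
time: 8.4
tool_pos: [0.5444, 0.173, 0.0623]
tool_rot: [-3.137, 0.001, 1.354]
contact_force: [-7.8, -0.5, 5.5]
opening: 0.0006
```

```bash
python3 - <<'E'
from h import *
snap('wrist','wr8'); s=robot.observe();print(s['tool_pos'],s['tool_rot'],s['contact_force'])
i=cv2.imread('pics/wr8.png')[0:270,270:500]; cv2.imwrite('pics/m8.png',cv2.resize(i,None,fx=2.2,fy=2.2,interpolation=2))
E
```

```text
[0.54440776 0.17298789 0.06227539] [-3.13707563e+00  1.30193313e-03  1.35393994e+00] [-8.42069747 -0.74026191  4.71641691]
```

View pics/m8.png

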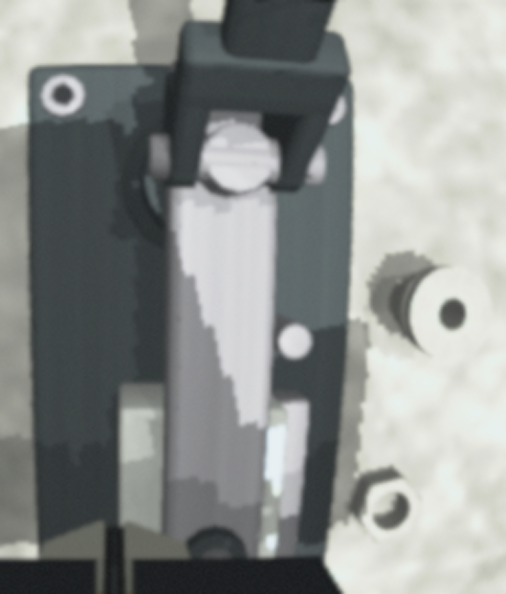

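apply_moves(plan=[{"tx": 0, "ty": 0.001, "tz": -0.001, "yaw": 0, "grip": -1}, {"tx": 0, "ty": 0.002, "tz": -0.001, "yaw": 0, "grip": -1}, {"tx": 0, "ty": 0.002, "tz": -0.001, "yaw": 0, "grip": -1}])

```text
time: 8.82
tool_pos: [0.5449, 0.1728, 0.0626]
tool_rot: [-3.134, 0.002, 1.354]
contact_force: [-11.0, 0.9, 3.2]
opening: 0.0005
```

```bash
python3 - <<'E'
from h import *
snap('wrist','wr9'); s=robot.observe();print(s['tool_pos'],s['tool_rot'],s['contact_force'])
i=cv2.imread('pics/wr9.png')[0:270,270:500]; cv2.imwrite('pics/m9.png',cv2.resize(i,None,fx=2.2,fy=2.2,interpolation=2))
E
```

```text
[0.54490996 0.1728157  0.06261328] [-3.13385840e+00  1.92145745e-03  1.35409818e+00] [-10.09612675   1.6952484    3.24041557]
```

View pics/m9.png

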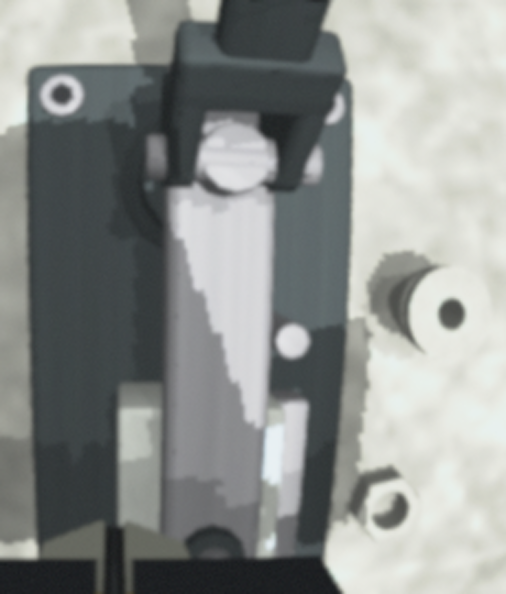

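apply_moves(plan=[{"tx": 0, "ty": -0.005, "tz": 0, "yaw": 0, "grip": -1}, {"tx": 0, "ty": -0.03, "tz": 0, "yaw": 0, "grip": -1}, {"tx": 0, "ty": -0.05, "tz": 0, "yaw": 0, "grip": -1}, {"tx": 0, "ty": -0.05, "tz": -0.06, "yaw": 0, "grip": -1}, {"tx": 0, "ty": -0.05, "tz": -0.12, "yaw": 0, "grip": -1}, {"tx": 0, "ty": -0.05, "tz": -0.17, "yaw": 0, "grip": -1}, {"tx": 0, "ty": -0.05, "tz": -0.17, "yaw": 0, "grip": -1}])

```text
time: 9.75
tool_pos: [0.5023, 0.1839, 0.2383]
tool_rot: [3.132, -0.005, 1.354]
contact_force: [-0.8, 0.4, -0.5]
opening: 0.0005
```

```bash
python3 - <<'E'
from h import *
snap('side','side10');snap('wrist','wr10'); s=robot.observe();print(s['time'],s['tool_pos'],s['tool_rot'],s['contact_force'])
a=cv2.imread('pics/wr10.png')[:300,150:550];b=cv2.imread('pics/side10.png')[120:270,200:400]
cv2.imwrite('pics/m10.png',np.vstack([a,cv2.resize(b,(400,300),interpolation=2)]))
E
```

```text
9.85 [0.49981919 0.18328608 0.23362703] [ 3.14046550e+00 -5.27377215e-04  1.35379881e+00] [-0.45239883  0.45161865 -1.15860497]
```

View pics/m10.png

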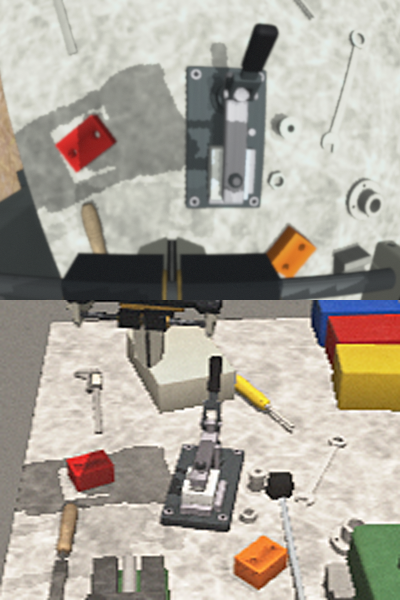

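```bash
cat >> h.py <<'E'
U=np.array([np.cos(1.3531),np.sin(1.3531)])
def L(v,z): p=PIV+v*U; return (p[0],p[1],z,1.3531)
def lev(th,s=.085,h=.006):
    t=np.radians(th); return L(s*np.sin(t)-h*np.cos(t)-.0095, .086+s*np.cos(t)+h*np.sin(t))
E
python3 - <<'E'
from h import *
s=robot.observe();print(s['tool_pos'])
rows([L(-.035,.234),L(-.035,.16)]);print()
c=L(-.035,.16)
rows([L(-.015,.165)]+[lev(t) for t in (15,19,23,27,31,35,39)],cmd=c);print()
rows([lev(t) for t in (43,47,51,55,59,63,67,71)],cmd=lev(39));print()
rows([lev(t) for t in (74,77,80,83,86,88,90)],cmd=lev(71))
E
```

```text
[0.49981919 0.18328608 0.23362703]
{"tx": 0.057, "ty": 0.069, "tz": -0.000, "yaw": 0.001, "grip": -1}
{"tx": 0.057, "ty": 0.069, "tz": 0.074, "yaw": 0.001, "grip": -1}

{"tx": 0.020, "ty": -0.000, "tz": -0.005, "yaw": -0.000, "grip": -1}
{"tx": 0.042, "ty": -0.000, "tz": -0.010, "yaw": -0.000, "grip": -1}
{"tx": 0.048, "ty": 0.000, "tz": -0.008, "yaw": -0.000, "grip": -1}
{"tx": 0.053, "ty": 0.000, "tz": -0.007, "yaw": -0.000, "grip": -1}
{"tx": 0.059, "ty": -0.000, "tz": -0.004, "yaw": -0.000, "grip": -1}
{"tx": 0.064, "ty": 0.000, "tz": -0.002, "yaw": -0.000, "grip": -1}
{"tx": 0.069, "ty": -0.000, "tz": 0.001, "yaw": -0.000, "grip": -1}
{"tx": 0.074, "ty": -0.000, "tz": 0.004, "yaw": -0.000, "grip": -1}

{"tx": 0.005, "ty": 0.000, "tz": 0.004, "yaw": -0.000, "grip": -1}
{"tx": 0.009, "ty": 0.000, "tz": 0.007, "yaw": -0.000, "grip": -1}
{"tx": 0.013, "ty": 0.000, "tz": 0.012, "yaw": -0.000, "grip": -1}
{"tx": 0.017, "ty": 0.000, "tz": 0.016, "yaw": -0.000, "grip": -1}
{"tx": 0.021, "ty": 0.000, "tz": 0.021, "yaw": -0.000, "grip": -1}
{"tx": 0.024, "ty": 0.000, "tz": 0.026, "yaw": -0.000, "grip": -1}
{"tx": 0.027, "ty": 0.000, "tz": 0.031, "yaw": -0.000, "grip": -1}
{"tx": 0.030, "ty": 0.000, "tz": 0.036, "yaw": -0.000, "grip": -1}

{"tx": 0.002, "ty": -0.000, "tz": 0.004, "yaw": -0.000, "grip": -1}
{"tx": 0.003, "ty": -0.000, "tz": 0.008, "yaw": -0.000, "grip": -1}
{"tx": 0.004, "ty": -0.000, "tz": 0.013, "yaw": -0.000, "grip": -1}
{"tx": 0.005, "ty": -0.000, "tz": 0.017, "yaw": -0.000, "grip": -1}
{"tx": 0.006, "ty": -0.000, "tz": 0.021, "yaw": -0.000, "grip": -1}
{"tx": 0.006, "ty": -0.000, "tz": 0.024, "yaw": -0.000, "grip": -1}
{"tx": 0.007, "ty": 0.000, "tz": 0.027, "yaw": -0.000, "grip": -1}
```

apply_moves(plan=[{"tx": 0.03, "ty": 0.035, "tz": 0, "yaw": 0, "grip": -1}, {"tx": 0.057, "ty": 0.069, "tz": 0, "yaw": 0, "grip": -1}, {"tx": 0.057, "ty": 0.069, "tz": 0, "yaw": 0, "grip": -1}, {"tx": 0.057, "ty": 0.069, "tz": 0.04, "yaw": 0, "grip": -1}, {"tx": 0.057, "ty": 0.069, "tz": 0.074, "yaw": 0, "grip": -1}, {"tx": 0.057, "ty": 0.069, "tz": 0.074, "yaw": 0, "grip": -1}, {"tx": 0.057, "ty": 0.069, "tz": 0.074, "yaw": 0, "grip": -1}])

```text
time: 10.72
tool_pos: [0.5794, 0.2239, 0.1607]
tool_rot: [3.141, -0.0, 1.354]
contact_force: [0.2, 0.5, 0.2]
opening: 0.0006
```

```bash
python3 - <<'E'
from h import *
snap('side','side11');snap('wrist','wr11'); s=robot.observe();print(s['time'],s['tool_pos'],s['tool_rot'],s['contact_force'],L(-.035,.16))
a=cv2.imread('pics/wr11.png')[:300,150:550];b=cv2.imread('pics/side11.png')[120:270,200:400]
cv2.imwrite('pics/m11.png',np.vstack([a,cv2.resize(b,(400,300),interpolation=2)]))
E
```

```text
10.825 [0.57996648 0.22411038 0.16148778] [ 3.13893468e+00 -1.22302593e-03  1.35379161e+00] [-1.00158389  0.10212554 -0.30087693] (np.float64(0.5798406685979259), np.float64(0.22382608438072077), 0.16, 1.3531)
```

View pics/m11.png

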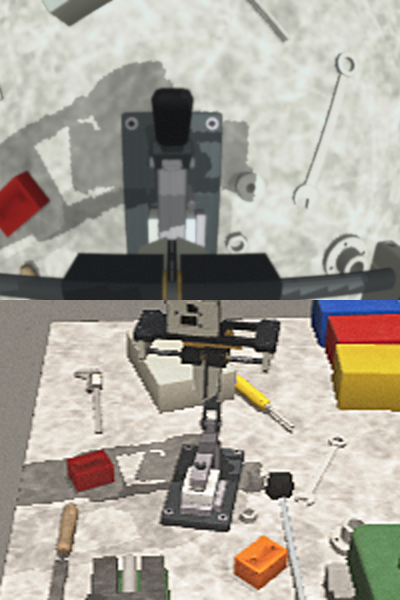

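Finger (wrist column ~172 in the crop) is lined up with the lever (column ~173), on its nose side. Push.

apply_moves(plan=[{"tx": 0.02, "ty": 0, "tz": -0.005, "yaw": 0, "grip": -1}, {"tx": 0.035, "ty": 0, "tz": -0.008, "yaw": 0, "grip": -1}, {"tx": 0.042, "ty": 0, "tz": -0.009, "yaw": 0, "grip": -1}, {"tx": 0.048, "ty": 0, "tz": -0.008, "yaw": 0, "grip": -1}, {"tx": 0.053, "ty": 0, "tz": -0.007, "yaw": 0, "grip": -1}, {"tx": 0.059, "ty": 0, "tz": -0.004, "yaw": 0, "grip": -1}, {"tx": 0.064, "ty": 0, "tz": -0.002, "yaw": 0, "grip": -1}, {"tx": 0.069, "ty": 0, "tz": 0.001, "yaw": 0, "grip": -1}])

```text
time: 11.82
tool_pos: [0.5941, 0.2914, 0.1585]
tool_rot: [-3.141, 0.001, 1.354]
contact_force: [-0.6, -0.3, 0.8]
opening: 0.0002
```

```bash
python3 - <<'E'
from h import *
snap('side','side12');snap('wrist','wr12'); s=robot.observe();print(s['time'],s['tool_pos'],s['tool_rot'],s['contact_force'],lev(35))
rows([lev(t) for t in (39,43,47,51,55,59,63,67)],cmd=lev(35));print()
a=cv2.imread('pics/wr12.png')[:300,150:550];b=cv2.imread('pics/side12.png')[120:270,200:400]
cv2.imwrite('pics/m12.png',np.vstack([a,cv2.resize(b,(400,300),interpolation=2)]))
E
```

```text
11.925 [0.59407035 0.2917691  0.15830674] [-3.14132365e+00  1.89280726e-04  1.35418140e+00] [ 0.21268944 -0.45541347  0.70132328] (np.float64(0.5948165863494098), np.float64(0.291528599634921), np.float64(0.15906938238267057), 1.3531)
{"tx": 0.005, "ty": -0.000, "tz": 0.003, "yaw": -0.000, "grip": -1}
{"tx": 0.010, "ty": -0.000, "tz": 0.007, "yaw": -0.000, "grip": -1}
{"tx": 0.014, "ty": -0.000, "tz": 0.011, "yaw": -0.000, "grip": -1}
{"tx": 0.018, "ty": -0.000, "tz": 0.015, "yaw": -0.000, "grip": -1}
{"tx": 0.022, "ty": 0.000, "tz": 0.019, "yaw": -0.000, "grip": -1}
{"tx": 0.026, "ty": 0.000, "tz": 0.024, "yaw": -0.000, "grip": -1}
{"tx": 0.029, "ty": -0.000, "tz": 0.029, "yaw": -0.000, "grip": -1}
{"tx": 0.032, "ty": 0.000, "tz": 0.034, "yaw": -0.000, "grip": -1}
```

View pics/m12.png

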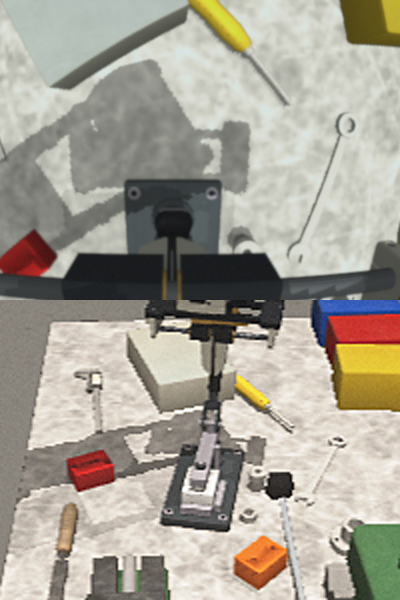

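apply_moves(plan=[{"tx": 0.005, "ty": 0, "tz": 0.003, "yaw": 0, "grip": -1}, {"tx": 0.01, "ty": 0, "tz": 0.007, "yaw": 0, "grip": -1}, {"tx": 0.014, "ty": 0, "tz": 0.011, "yaw": 0, "grip": -1}, {"tx": 0.018, "ty": 0, "tz": 0.015, "yaw": 0, "grip": -1}, {"tx": 0.022, "ty": 0, "tz": 0.019, "yaw": 0, "grip": -1}, {"tx": 0.026, "ty": 0, "tz": 0.024, "yaw": 0, "grip": -1}, {"tx": 0.029, "ty": 0, "tz": 0.029, "yaw": 0, "grip": -1}, {"tx": 0.032, "ty": 0, "tz": 0.034, "yaw": 0, "grip": -1}])

```text
time: 12.92
tool_pos: [0.6011, 0.3229, 0.1244]
tool_rot: [3.141, -0.0, 1.354]
contact_force: [0.4, 1.0, 1.8]
opening: 0.0004
```

```bash
python3 - <<'E'
from h import *
snap('side','side13');snap('wrist','wr13'); s=robot.observe();print(s['time'],s['tool_pos'],s['tool_rot'],s['contact_force'],lev(67))
rows([lev(t) for t in (70,73,76,79,82,85,88,90)],cmd=lev(67));print()
a=cv2.imread('pics/wr13.png')[:300,150:550];b=cv2.imread('pics/side13.png')[120:270,200:400]
cv2.imwrite('pics/m13.png',np.vstack([a,cv2.resize(b,(400,300),interpolation=2)]))
E
```

```text
13.025 [0.60075036 0.32277538 0.12382533] [-3.14076194e+00  6.77409014e-04  1.35401645e+00] [-0.73317312 -0.02178593  0.01133675] (np.float64(0.6017408131692472), np.float64(0.32283136048556277), np.float64(0.12473517504230291), 1.3531)
{"tx": 0.002, "ty": 0.000, "tz": 0.004, "yaw": -0.000, "grip": -1}
{"tx": 0.004, "ty": -0.000, "tz": 0.008, "yaw": -0.000, "grip": -1}
{"tx": 0.005, "ty": 0.000, "tz": 0.012, "yaw": -0.000, "grip": -1}
{"tx": 0.006, "ty": 0.000, "tz": 0.017, "yaw": -0.000, "grip": -1}
{"tx": 0.007, "ty": -0.000, "tz": 0.021, "yaw": -0.000, "grip": -1}
{"tx": 0.008, "ty": 0.000, "tz": 0.025, "yaw": -0.000, "grip": -1}
{"tx": 0.009, "ty": -0.000, "tz": 0.030, "yaw": -0.000, "grip": -1}
{"tx": 0.009, "ty": 0.000, "tz": 0.033, "yaw": -0.000, "grip": -1}
```

View pics/m13.png

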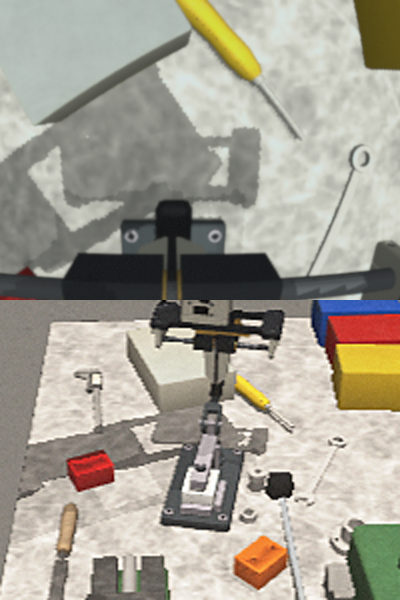

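apply_moves(plan=[{"tx": 0.002, "ty": 0, "tz": 0.004, "yaw": 0, "grip": -1}, {"tx": 0.004, "ty": 0, "tz": 0.008, "yaw": 0, "grip": -1}, {"tx": 0.005, "ty": 0, "tz": 0.012, "yaw": 0, "grip": -1}, {"tx": 0.006, "ty": 0, "tz": 0.017, "yaw": 0, "grip": -1}, {"tx": 0.007, "ty": 0, "tz": 0.021, "yaw": 0, "grip": -1}, {"tx": 0.008, "ty": 0, "tz": 0.025, "yaw": 0, "grip": -1}, {"tx": 0.009, "ty": 0, "tz": 0.03, "yaw": 0, "grip": -1}, {"tx": 0.009, "ty": 0, "tz": 0.032, "yaw": 0, "grip": -1}])

```text
time: 14.02
tool_pos: [0.603, 0.3315, 0.0923]
tool_rot: [-3.142, 0.0, 1.354]
contact_force: [-1.1, 1.2, 2.1]
opening: 0.0005
```

```bash
python3 - <<'E'
from h import *
s=robot.observe();print(s['time'],s['tool_pos'],s['tool_rot'],s['contact_force'],lev(90))
E
```

```text
14.025 [0.60296363 0.3315003  0.09230044] [-3.14153831e+00  2.14060998e-05  1.35380929e+00] [-1.06492831  1.18546131  2.12556923] (np.float64(0.6037065577387599), np.float64(0.3317180179787309), np.float64(0.092), 1.3531)
```

apply_moves(plan=[{"tx": 0, "ty": 0, "tz": 0.001, "yaw": 0, "grip": -1}, {"tx": 0, "ty": 0, "tz": 0.002, "yaw": 0, "grip": -1}, {"tx": 0, "ty": 0, "tz": 0.003, "yaw": 0, "grip": -1}, {"tx": 0, "ty": 0, "tz": 0.003, "yaw": 0, "grip": -1}])

```text
time: 14.52
tool_pos: [0.6033, 0.3316, 0.0917]
tool_rot: [3.14, -0.001, 1.354]
contact_force: [-2.9, 0.1, 11.1]
opening: 0.0004
```

apply_moves(plan=[{"tx": 0, "ty": 0, "tz": 0.001, "yaw": 0, "grip": -1}, {"tx": 0, "ty": 0, "tz": 0.002, "yaw": 0, "grip": -1}, {"tx": 0, "ty": 0, "tz": 0.003, "yaw": 0, "grip": -1}, {"tx": 0, "ty": 0, "tz": 0.003, "yaw": 0, "grip": -1}])

```text
time: 15.02
tool_pos: [0.6038, 0.3318, 0.0912]
tool_rot: [3.138, -0.002, 1.354]
contact_force: [-6.8, -1.9, 22.8]
opening: 0.0004
```

apply_moves(plan=[{"tx": 0, "ty": 0, "tz": -0.005, "yaw": 0, "grip": -1}, {"tx": 0, "ty": 0, "tz": -0.04, "yaw": 0, "grip": -1}, {"tx": 0, "ty": 0, "tz": -0.1, "yaw": 0, "grip": -1}, {"tx": 0, "ty": 0, "tz": -0.16, "yaw": 0, "grip": -1}, {"tx": -0.05, "ty": -0.05, "tz": -0.18, "yaw": 0, "grip": -1}, {"tx": -0.1, "ty": -0.1, "tz": -0.2, "yaw": 0, "grip": -1}, {"tx": -0.15, "ty": -0.15, "tz": -0.2, "yaw": 0, "grip": -1}, {"tx": -0.15, "ty": -0.15, "tz": -0.2, "yaw": 0, "grip": -1}])

```text
time: 16.02
tool_pos: [0.4217, 0.2157, 0.2871]
tool_rot: [3.142, 0.001, 1.353]
contact_force: [0.2, -0.1, 0.6]
opening: 0.0004
```

```bash
python3 - <<'E'
from h import *
snap('side','side14');snap('wrist','wr14');s=robot.observe();print(s['time'],s['tool_pos'],s['contact_force'])
a=cv2.imread('pics/wr14.png')[:300,150:550];b=cv2.imread('pics/side14.png')[140:240,230:370]
cv2.imwrite('pics/m14.png',np.hstack([a,cv2.resize(b,(400,300),interpolation=2)]))
E
```

```text
16.125 [0.42212922 0.21592449 0.28748702] [-0.04873244 -0.0513749   0.87736802]
```

View pics/m14.png

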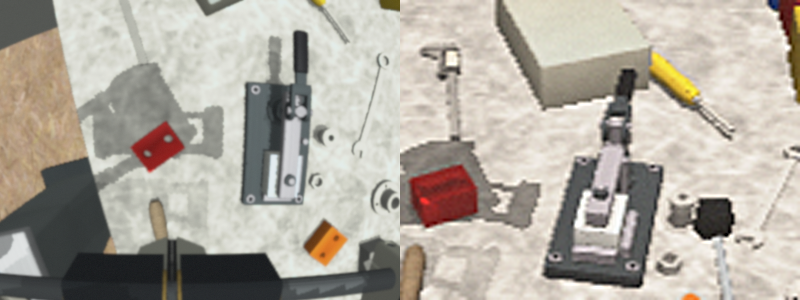

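```bash
python3 - <<'E'
from h import *
rows([(.42,.2,.42,1.353),(.42,-.2,.45,1.353)])
E
```

```text
{"tx": -0.016, "ty": 0.001, "tz": -0.133, "yaw": 0.000, "grip": -1}
{"tx": -0.407, "ty": 0.088, "tz": -0.163, "yaw": 0.000, "grip": -1}
```

apply_moves(plan=[{"tx": -0.016, "ty": 0, "tz": -0.133, "yaw": 0, "grip": -1}, {"tx": -0.016, "ty": 0, "tz": -0.133, "yaw": 0, "grip": -1}, {"tx": -0.407, "ty": 0.088, "tz": -0.163, "yaw": 0, "grip": -1}, {"tx": -0.407, "ty": 0.088, "tz": -0.163, "yaw": 0, "grip": -1}, {"tx": -0.407, "ty": 0.088, "tz": -0.163, "yaw": 0, "grip": -1}, {"tx": -0.407, "ty": 0.088, "tz": -0.163, "yaw": 0, "grip": -1}, {"tx": -0.407, "ty": 0.088, "tz": -0.163, "yaw": 0, "grip": -1}, {"tx": -0.407, "ty": 0.088, "tz": -0.163, "yaw": 0, "grip": -1}])

```text
time: 17.12
tool_pos: [0.4229, -0.1732, 0.4469]
tool_rot: [3.141, 0.0, 1.353]
contact_force: [1.0, 0.1, 1.0]
opening: 0.0007
```

```bash
python3 - <<'E'
from h import *
p,d=snap('top','top15')
for l,z in(('strap_pivot',.079),('strap_nose',.059),('lever_end',.079),('seat',.016),('alu_block',.016)):
    for n in ('top',):
        for r in robot.tip_of(l,n)[:2]: print(n,l,round(r['confidence'],2),np.round(onz(n,*r['pixel'],z),4))
snap('side','side15')
b=cv2.imread('pics/side15.png')[140:240,230:370];a=cv2.imread('pics/top15.png')[170:260,260:380]
cv2.imwrite('pics/m15.png',np.hstack([cv2.resize(a,(400,300),interpolation=2),cv2.resize(b,(400,300),interpolation=2)]))
cv2.imwrite('pics/m15b.png',p[:,:,::-1])
E
```

```text
top strap_pivot 0.86 [0.5905 0.2517 0.079 ]
top strap_pivot 0.71 [0.744  0.0844 0.079 ]
top strap_nose 0.76 [0.564  0.1719 0.059 ]
top lever_end 0.65 [0.6125 0.3542 0.079 ]
top lever_end 0.45 [0.5881 0.2545 0.079 ]
top seat 0.91 [0.565  0.1657 0.016 ]
top alu_block 0.9 [ 0.8537 -0.0768  0.016 ]
top alu_block 0.78 [0.4106 0.2447 0.016 ]
```

View pics/m15.png

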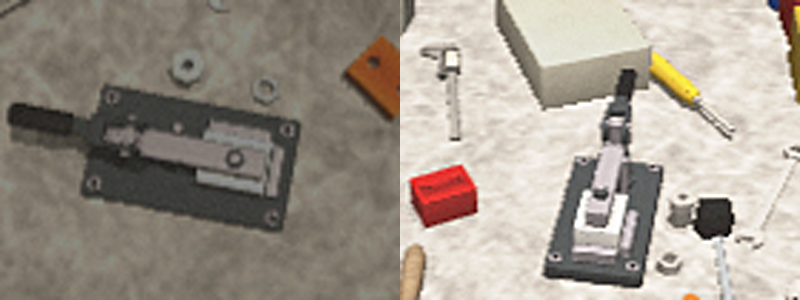

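View pics/m15b.png

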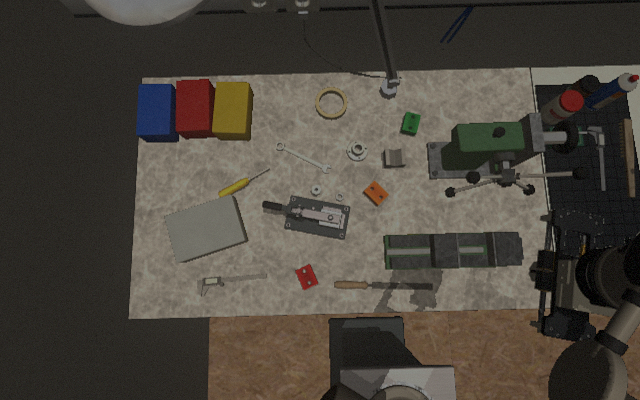

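```bash
python3 - <<'E'
from h import *
f=lambda x,y:(170+y*.3,260+x*.3)
n=onz('top',*f(235,158),.077)[:2];l=onz('top',*f(12,111),.086)[:2];v=n-PIV;print(n,np.hypot(*v),4.495-np.arctan2(v[1],v[0])%(2*np.pi))
e=l-PIV;print(l,np.hypot(*e),np.arctan2(e[1],e[0])-1.353)
d=np.load('pics/top15.npy')
for x,y in((12,111),(30,114),(50,117),(200,150),(255,162)): r,c=f(x+4,y);print(np.round(w('top',r,c,d[int(r),int(c)]),3))
E
```

```text
[0.56771011 0.17071541] 0.08947788470611266 0.004479979787755717
[0.61067995 0.35478143] 0.09954195353970513 -0.018260554115292482
[0.61  0.351 0.092]
[0.607 0.336 0.089]
[0.604 0.32  0.089]
[0.576 0.196 0.068]
[0.565 0.15  0.063]
```

```bash
python3 -c "
from cell import robot
print(robot.hand_in())"
```

```text
the job is handed in; nothing more can be done
None
```

The strap now lies over the block against its stop pin, the cam lever is fully down, and I handed the job in at about 17 s, well inside 56 s. The result came back with no verdict.

- **Strap:** I swung it round with the closed fingers until they stopped moving and the force rose to about 10 N. In the last top picture the strap measures about 0.004 rad from its closed position. A close-up wrist picture still showed a gap of about 1 mm at the pin, which I put down to the strap's edge shape because pushing harder did not change it.
- **Lever:** I pushed it over and down to its hard stop. At the end, about 23 N moved the fingertip only about 0.5 mm, at a height of 91 mm. After I let go, the grip's top measured 89 to 92 mm along its length, so it is level. The strap top reads 63 to 68 mm, down from 74 mm, which agrees with the 7 mm draw.
- **Block and bystanders:** In the last pictures the block is still in its seat and the bench items appear where they were. I compared these by eye and did not measure them.
- **Detector disagreement:** In the last top picture the networks put `alu_block` on two other spots, not on the mostly covered workpiece, so I relied on the pictures for its position.

One move call was refused because I left out the yaw value; nothing moved, and I sent it again complete.

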